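# Close the biscuit tin with its double lid and take away only the cover

## Task

Please close the open biscuit tin: pick up the latched pair of lids (the outer cover with the inner lid inside it) by the wooden grip, and lower it squarely onto the tin, without dropping it, until the inner lid sits fully home in the mouth. Only then slide the latch on top of the cover all the way to its open end, away from the grip, and lift the outer cover straight off by its grip, leaving the inner lid undisturbed and closing the tin. Finish still holding the cover level over the tin, about 10 cm above where it sat, and leave the other things on the worktop where they are.

Things in the scene. Friction and masses are not known exactly. Their poses are not given: they have to be found in the camera images.
- tin: open plain metal rectangular biscuit tin, fixed to the worktop; 100 mm along its x, 150 mm along its y, 60 mm high, wall 4 mm (mouth 92 x 142 mm), biscuits inside up to 27 mm above its underside. Origin: centre of its underside, z up. It is alike both ways round: the lids fit at its yaw or turned by half a turn.
- outer_lid: plain metal outer cover, 117 x 167 mm (local x, y), top plate 38 mm high, 0.3 kg, holding the inner lid inside. Origin: centre of the skirt's lower edge, z up; on the worktop at first. Skirt 112 x 162 mm inside, it passes outside the tin; seated, its origin is 49 to 50 mm over the tin's underside. Latch closed, the inner lid hangs from it and comes along after 2 to 4 mm of play.
- inner_lid: plain steel inner lid, hidden in the cover at first (origins coincide then): tapered plug 87 x 137 mm (79 x 129 mm below), 10 mm deep, under a flange 100 x 150 x 4 mm; staples on top reach to 27 mm; 0.2 kg. Origin: centre of the plug's underside, z up. Fully home, the flange lies on the tin's rim: origin 50 mm above the tin's underside.
- grip_top (a point): centre of the top face of the wooden grip on the middle of the cover: an upright block 12 mm thick (cover's x), 46 mm long (y), from 38 to 72 mm above the cover's origin; this point is at 72 mm
- latch_top (a point): centre of the top of the latch's dark metal grip, 14 mm (x) x 12 mm (y), which rises 26 mm above the cover's top plate to 64.5 mm over the cover's origin; at local x 0 and y +46 mm when closed, moving to y +66 mm when open. It may be pinched across x and drawn along, or pushed.
- latch (a joint): travel of the latch along the cover's +y (away from the wooden grip): 0 closed (it starts within 4 mm of that), 0.020 m fully open at the end stop; it moves against about 2 N of friction and stays where it is left. The inner lid is free from about 12 mm.
- salt_shaker: glass salt shaker, 44 mm wide, 90 mm high, standing between the two working places; bystander, origin under its centre
- pumpkin_small: small decorative pumpkin, 62 mm wide, 59 mm high, standing behind the salt shaker; bystander, origin under its centre
- mug_cream: two-tone mug, 78 x 114 x 92 mm, at the left; bystander, origin under its centre
- lemon_b: lemon, 72 x 57 x 58 mm, at the right; bystander, origin under its centre

How it is judged:
By the outcome, as a careful person would: the job done as asked, in the order asked, and still so for the second after the job is handed in, while the arm keeps its last pose, push and grip.
It also fails if it takes over 54 s, if anything falls off the work surface, if the arm or the gripper's body presses on something with over 40 N, if the wrist force passes 120 N, or if a joint passes its speed limit or range.

## Robot

A 6-joint arm with a two-finger parallel gripper is mounted at the origin on a cart in front of the work surface, level with it; the furniture and walls round the work are solid. World frame = base frame: x ahead of the robot, y to its left, z up, the work surface at z = 0. Lengths are in m, angles in rad, forces in N, time in s.
With the tool pointing down it reaches from about 0.2 to 0.875 m from the base axis. Payload 3.4 kg.
Tool frame: the origin (TCP) lies between the finger pads; the fingertips stand 25 mm ahead of it and the grasp point (between the pads) lies 6 mm ahead of it (r.nose_length is the z of the fingertips in the tool frame, in m); z points along the fingers, x is the direction in which the jaws open and shut, and the axes are right-handed (so a half turn about z gives the same grasp; the last joint's range is limited). The gripper opens to 94 mm and grips with 3 to 60 N. Pads are 16 mm wide; open, the fingers measure 119 mm over their backs; the gripper's body (75 mm by 177 mm) begins 78 mm behind the grasp point.
Start: joints at [1.003, 0.276, 1.505, -0, 1.361, -0.121], TCP at [0.248, 0.519, 0.23] pointing down, gripper open.
Joint ranges: [-2.89, 2.89], [-0.75, 2.08], [0.22, 2.7], [-1.18, 4.32], [0.11, 2.71], [-2.7, 2.7]. Speed limits (rad/s): [2.57, 2.57, 3.14, 3.14, 3.14, 3.14].

## Interface

Orientations are given as a unit quaternion [w, x, y, z].
In Python, from plant import r, gripper_to, inverse_kinematics, vision, models, telemetry gives the robot as it stands. Calls block until the motion is done:
- r.move_to(position, orientation): joint-space move of the TCP to a pose.
- r.move_l(position, rot=None, vel=0.15, guard=None): straight line of the TCP; rot=None keeps the orientation; vel is the mean speed in m/s. With guard (N) it stops when the force on the tool has changed by that much, and returns True; else False.
- r.movej(angles): joint-space move.
- gripper_to(opening, f_grip=None): finger opening in m; f_grip is the grip in N (None keeps the last); returns when the fingers have stopped.
- r.hold(seconds).
- inverse_kinematics(position, orientation): joint angles nearest the present ones, or None.
- vision.snapshot(name): name is "scene" or "side" or "wrist"; returns the picture (400x640x3 uint8, red, green, blue); there is no depth.
- vision.get_calibration(name): a dict with "fx", "fy", "cx", "cy" (pixels), "D" ([k1, k2, p1, p2, k3] as OpenCV has them; the pictures are not rectified), "position" and "orientation" of the camera in the world. Camera axes: x right, y down, z forward; pixel columns grow to the right and rows downward; lengths in m; the calibration is good to about 2 mm. A picture is of the moment at which its call begins: read the wrist's pose just before it. get_calibration takes no time and is no camera call; for the wrist camera it gives the pose at the moment of the call.
A pose or a line that the arm cannot do raises r.PlanningError and nothing moves.
- r.sign_off(): hands the job in, once; it reports no verdict.
Trained networks look in the newest picture that a camera, given by its name, has taken for a name from the list of things; names that differ only in an ending like _2 or _b are one class to them, and where a whole thing is asked for, a point or a joint stands for the part that bears it (a point fixed in the world has none). Each returns a list of dicts, best first, with "score" (0 to 1); they miss things now and then, are a little off and sometimes report something else, mostly with a low value. They report only what shows in the picture. A call takes as long as a camera call.
- models.boxes_of(thing, camera): "at" ([x, y, z] in m, in world coordinates, good to about 4 mm: the middle of the surface that is visible of it).
- models.regions_of(thing, camera): "pixels" (400x640 bool, what is visible of it).
- models.mark_of(thing, camera): "at" ([x, y, z] in m, in world coordinates, good to about 4 mm: a listed point, or the origin of a listed thing).
Readings, each from a call of its own:
- telemetry.current_t(): time.
- telemetry.current_joints(): joint angles.
- telemetry.current_dq(): joint speeds.
- telemetry.current_joint_efforts(): joint torques, N m.
- telemetry.current_ee_pos(): TCP position.
- telemetry.current_tool_rot(): TCP orientation.
- telemetry.current_wrist_force(): force on the tool from outside, world axes, zero at the start.
- telemetry.current_torque(): the same for the moment, N m.
- telemetry.current_opening(): finger opening in m.
Only numpy, scipy, OpenCV 4.12 (cv2) and the standard library are available. Lean on these libraries where they do the work, as an engineer would, in place of code of your own. Each camera call takes 0.05 s, during which the arm holds its last target.

## Working session

There is one attempt and no reset: what is moved stays moved. The work goes in short steps, each a Python script; the robot and the scene stay as the last script left them, time stands still between calls to the robot, and variables do not carry over. Pictures are saved under pics/ and viewed, and the job is handed in when it is done.

```bash
mkdir -p pics; ls
cat > h.py <<'E'
import numpy as np, cv2
from scipy.spatial.transform import Rotation as R
from plant import r, gripper_to, inverse_kinematics, vision, models, telemetry
def snap(cam,fn):
    im=vision.snapshot(cam); cv2.imwrite('pics/'+fn,im[:,:,::-1]); return im
E
python3 - <<'E'
from h import *
print(telemetry.current_t(),telemetry.current_tool_rot(),r.nose_length)
for c in ["scene","side","wrist"]:
    snap(c,c+'0.png'); k=vision.get_calibration(c); print(c,k)
    for t in ["tin","outer_lid","grip_top","latch_top"]:
        print(t,[(np.round(d['at'],4),round(d['score'],2)) for d in models.mark_of(t,c)[:2]])
print(telemetry.current_t())
E
```

```text
pics
0.0 [ 3.70691057e-04  8.46189588e-01  5.32881222e-01 -8.04403727e-04] 0.025
scene {'fx': 375.5095549631931, 'fy': 375.5095549631931, 'cx': 315.33592477008, 'cy': 197.98191396263945, 'D': array([0.00878979, 0.        , 0.        , 0.        , 0.        ]), 'position': array([-0.26832084, -0.57041884,  0.84572068]), 'orientation': array([-0.39608238,  0.80238855, -0.3964333 ,  0.20526082])}
tin [(array([ 0.5079, -0.1517,  0.001 ]), 0.82), (array([4.968e-01, 4.574e-01, 4.000e-04]), 0.29)]
outer_lid [(array([0.5256, 0.2233, 0.0021]), 0.83)]
grip_top [(array([0.5302, 0.2201, 0.0721]), 0.59), (array([0.4714, 0.042 , 0.0005]), 0.32)]
latch_top [(array([0.5186, 0.2693, 0.067 ]), 0.57)]
side {'fx': 449.0717321836281, 'fy': 449.0717321836281, 'cx': 318.8478990010875, 'cy': 202.09804248158312, 'D': array([-0.0738312,  0.       ,  0.       ,  0.       ,  0.       ]), 'position': array([0.08954408, 1.14968765, 0.62613307]), 'orientation': array([ 0.08949075, -0.16054904,  0.82646233, -0.5321423 ])}
tin [(array([ 5.102e-01, -1.537e-01, -3.000e-04]), 0.83)]
outer_lid [(array([ 0.5335,  0.2235, -0.0012]), 0.95), (array([ 0.5833,  0.0434, -0.0007]), 0.65)]
grip_top [(array([0.5322, 0.2192, 0.0716]), 0.69)]
latch_top [(array([0.5169, 0.2695, 0.0627]), 0.52)]
wrist {'fx': 299.9493707403036, 'fy': 299.9493707403036, 'cx': 317.96457789479274, 'cy': 199.846134273444, 'D': array([-0.02939897,  0.        ,  0.        ,  0.        ,  0.        ]), 'position': array([0.18645786, 0.54824193, 0.38481286]), 'orientation': array([0.10131601, 0.8400021 , 0.52917159, 0.06410129])}
tin []
outer_lid []
grip_top []
latch_top []
0.75
```

View pics/scene0.png

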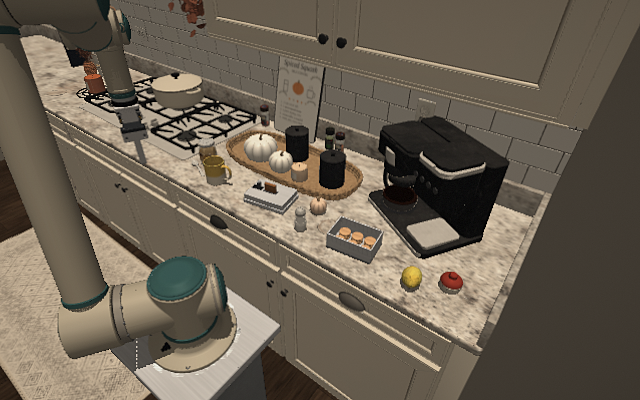

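View pics/side0.png

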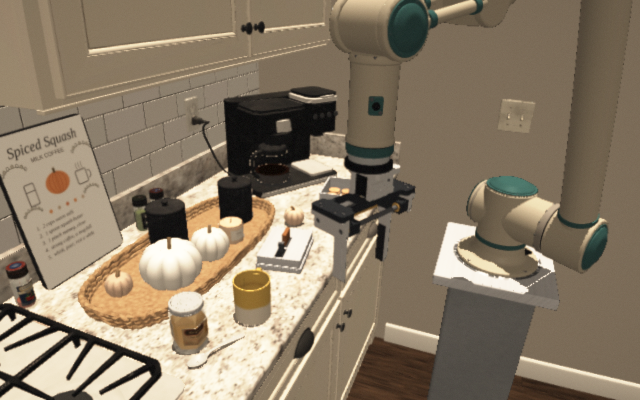

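View pics/wrist0.png

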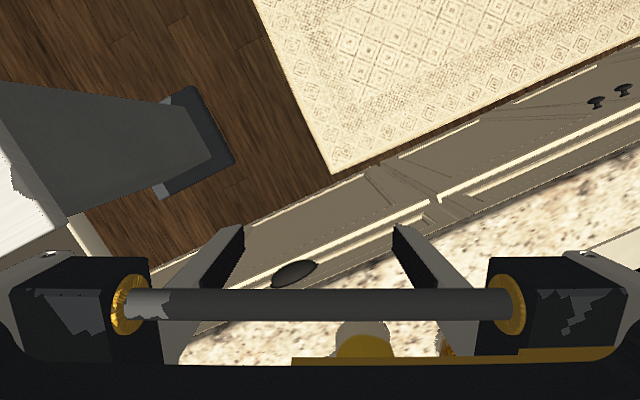

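The scene picture shows the lids at about (271,196), tin with biscuits at (356,240), shaker at (300,218), pumpkin at (318,205). Next I'll take wrist views above the tin and the lids.

```bash
cat >> h.py <<'E'
def Q(yaw):  # tool down with tool x along yaw
    x=np.array([np.cos(yaw),np.sin(yaw),0]); z=np.array([0,0,-1.]); y=np.cross(z,x)
    q=R.from_matrix(np.c_[x,y,z]).as_quat(); return q[[3,0,1,2]]
def rot(q): return R.from_quat(np.r_[q[1:],q[0]]).as_matrix()
def pix2plane(k,uv,z):
    K=np.array([[k['fx'],0,k['cx']],[0,k['fy'],k['cy']],[0,0,1]])
    n=cv2.undistortPoints(np.array(uv,float).reshape(-1,1,2),K,np.array(k['D'])).reshape(-1,2)
    d=np.c_[n,np.ones(len(n))]@rot(k['orientation']).T; p=np.array(k['position'])
    return p+d*((z-p[2])/d[:,2])[:,None]
def project(k,P):
    K=np.array([[k['fx'],0,k['cx']],[0,k['fy'],k['cy']],[0,0,1]])
    M=rot(k['orientation']).T
    return cv2.projectPoints(np.array(P,float).reshape(-1,1,3),cv2.Rodrigues(M)[0],-M@np.array(k['position']),K,np.array(k['D']))[0].reshape(-1,2)
E
python3 - <<'E'
from h import *
k=vision.get_calibration('wrist'); T=rot(telemetry.current_tool_rot()); p=np.array(telemetry.current_ee_pos())
print('cam in tool',T.T@(k['position']-p), (T.T@rot(k['orientation'])).round(3))
ks=vision.get_calibration('scene')
im=cv2.imread('pics/scene0.png')
print('machine corner',pix2plane(ks,[[416,253],[370,196],[480,243],[300,228],[318,213]],0).round(3))
c=im[195:270,310:400]; cv2.imwrite('pics/tinc.png',cv2.resize(c,None,fx=8,fy=8,interpolation=cv2.INTER_CUBIC))
for yaw in np.radians([14,194,0,180]):
    for P in ([.531,.22,.2],[.508,-.152,.2]):
        print(np.degrees(yaw),P,inverse_kinematics(P,Q(yaw)))
E
```

```text
cam in tool [-1.38341250e-05 -6.87178038e-02 -1.54334391e-01] [[ 1.     0.     0.   ]
 [-0.     0.971  0.238]
 [-0.    -0.238  0.971]]
machine corner [[ 0.602 -0.328 -0.   ]
 [ 0.773 -0.061  0.   ]
 [ 0.772 -0.474  0.   ]
 [ 0.469  0.033  0.   ]
 [ 0.571  0.033  0.   ]]
14.0 [0.531, 0.22, 0.2] [ 2.71744429e-01  2.93936924e-01  1.55618035e+00 -4.44089210e-16
  1.29147538e+00  2.73983336e-02]
14.0 [0.508, -0.152, 0.2] [-4.21991799e-01  2.28322152e-01  1.64944869e+00 -4.44089210e-16
  1.26382181e+00 -6.66337894e-01]
194.0 [0.531, 0.22, 0.2] None
194.0 [0.508, -0.152, 0.2] [-4.21991799e-01  2.28322152e-01  1.64944869e+00 -4.44089210e-16
  1.26382181e+00  2.47525476e+00]
0.0 [0.531, 0.22, 0.2] [ 2.71744429e-01  2.93936924e-01  1.55618035e+00 -4.44089210e-16
  1.29147538e+00  2.71744429e-01]
0.0 [0.508, -0.152, 0.2] [-4.21991799e-01  2.28322152e-01  1.64944869e+00 -4.44089210e-16
  1.26382181e+00 -4.21991799e-01]
180.0 [0.531, 0.22, 0.2] None
180.0 [0.508, -0.152, 0.2] None
```

View pics/tinc.png

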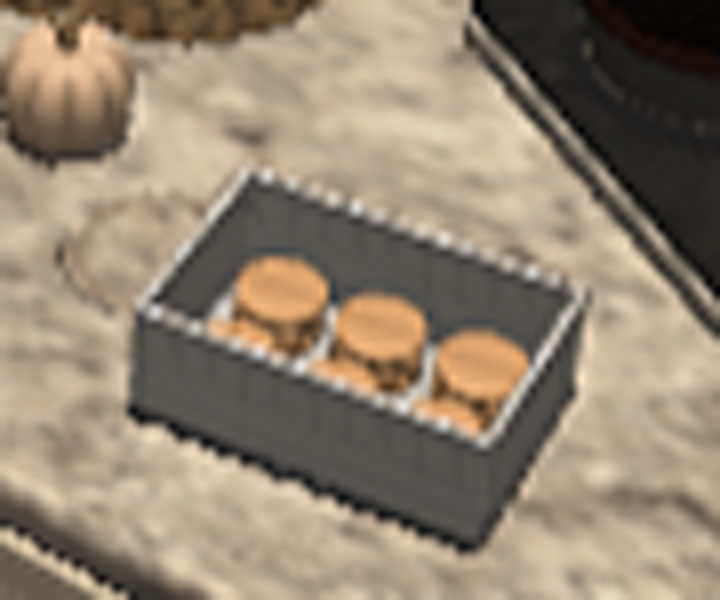

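Run:
```python
from h import *
ks=vision.get_calibration('scene')
uv=np.array([[245,172],[585,290],[488,440],[138,312]])/8+[310,195]
P=pix2plane(ks,uv,.06); print(P.round(4),P.mean(0).round(4))
for a,b in ((0,1),(3,2)):
    d=P[b]-P[a]; print('yaw',np.degrees(np.arctan2(d[0],-d[1])),np.linalg.norm(d))
r.move_to([.508,-.19,.30],Q(0)); print(telemetry.current_t())
k=vision.get_calibration('wrist'); snap('wrist','tinw.png'); np.save('ktin.npy',k,allow_pickle=True)
print([(np.round(d['at'],4),round(d['score'],2)) for d in models.mark_of('tin','wrist')])
m=models.regions_of('tin','wrist')
if m: cv2.imwrite('pics/tinm.png',m[0]['pixels'].astype(np.uint8)*255)
```

```text
[[ 0.5423 -0.0787  0.06  ]
 [ 0.5645 -0.2235  0.06  ]
 [ 0.4695 -0.2352  0.06  ]
 [ 0.4468 -0.0932  0.06  ]] [ 0.5058 -0.1576  0.06  ]
yaw 8.704643809552167 0.14651761946305952
yaw 9.104580720477953 0.14387005326674784
3.425
[(array([ 0.5108, -0.1515, -0.0042]), 0.95)]
```

View pics/tinw.png

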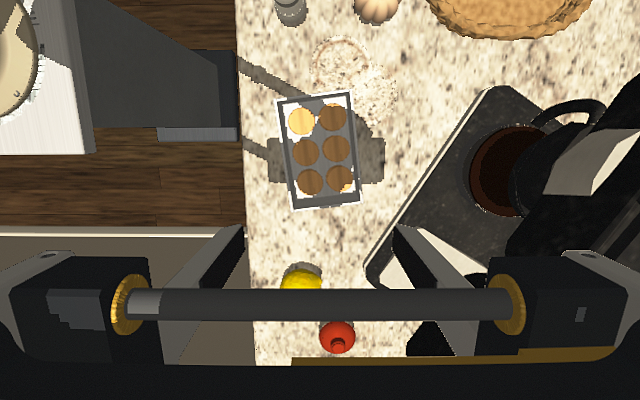

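Run:
```python
from h import *
im=cv2.imread('pics/tinw.png'); c=im[85:217,265:371]
cv2.imwrite('pics/tinw_c.png',cv2.resize(c,None,fx=4.5,fy=4.5,interpolation=cv2.INTER_NEAREST))
m=cv2.imread('pics/tinm.png',0); print((m>0).sum())
r4=cv2.boxPoints(cv2.minAreaRect(cv2.findNonZero(m))); print(r4)
k=np.load('ktin.npy',allow_pickle=True).item()
P=pix2plane(k,r4,.06); print(P.round(4),P.mean(0))
```

```text
8791
[[272.77893  97.80847]
 [350.88336  86.96063]
 [366.8902  202.20969]
 [288.78577 213.05753]]
[[ 0.4516 -0.0852  0.06  ]
 [ 0.5492 -0.0721  0.06  ]
 [ 0.5748 -0.22    0.06  ]
 [ 0.4686 -0.2355  0.06  ]] [ 0.51105038 -0.15319546  0.06      ]
```

View pics/tinw_c.png

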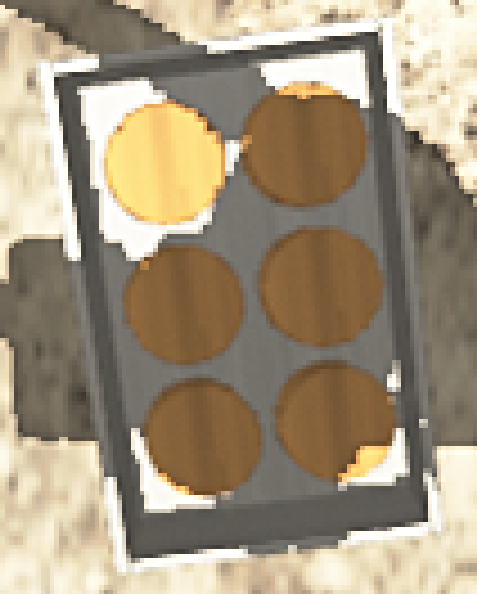

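```bash
python3 - <<'E'
from h import *
from scipy.optimize import least_squares
k=np.load('ktin.npy',allow_pickle=True).item()
uv=(np.array([[42,66],[393,20],[438,528],[122,570]])+.5)/4.5-.5+[265,85]
P=pix2plane(k,uv,.06); print(P.round(4),P.mean(0).round(4))
print([np.linalg.norm(P[i]-P[i-1]).round(4) for i in range(4)])
L=np.array([[-.05,.075],[.05,.075],[.05,-.075],[-.05,-.075]])
def f(v,full=False):
    c,s=np.cos(v[2]),np.sin(v[2]); X=L@np.array([[c,s],[-s,c]])+v[:2]
    return (project(k,np.c_[X,np.full(4,.06)])-uv).ravel()
s=least_squares(f,[.51,-.152,.15]); print(s.x,np.degrees(s.x[2]),s.fun.round(2))
# overlay
im=cv2.imread('pics/tinw.png')
E
cat > /dev/null; python3 - <<'E'
E
```

```text
[[ 0.453  -0.0869  0.06  ]
 [ 0.5506 -0.0746  0.06  ]
 [ 0.5681 -0.2197  0.06  ]
 [ 0.4726 -0.2329  0.06  ]] [ 0.5111 -0.1535  0.06  ]
[np.float64(0.1473), np.float64(0.0984), np.float64(0.1461), np.float64(0.0964)]
[ 0.51110985 -0.15383901  0.12827839] 7.349810531691486 [-0.88 -0.91  0.45 -1.3   1.54  1.55 -1.09  1.2 ]
```

Run:
```python
from h import *
k=np.load('ktin.npy',allow_pickle=True).item()
im=cv2.imread('pics/tinw.png'); S=5
c=cv2.resize(im[85:217,265:371],None,fx=S,fy=S,interpolation=cv2.INTER_NEAREST)
def draw(v,hx,hy,z,col):
    X=np.array([[-hx,hy],[hx,hy],[hx,-hy],[-hx,-hy]]);cc,s=np.cos(v[2]),np.sin(v[2])
    uv=project(k,np.c_[X@np.array([[cc,s],[-s,cc]])+v[:2],np.full(4,z)])
    cv2.polylines(c,[np.round((uv-[265,85]+.5)*S).astype(int)],True,col,1)
v=[.5111,-.1535,np.radians(7.5)]
draw(v,.05,.075,.06,(0,0,255));draw(v,.046,.071,.06,(0,255,0));draw(v,.05,.075,.0,(255,0,0))
cv2.imwrite('pics/tov.png',c[:600])
cv2.imwrite('pics/tov2.png',c[300:])
```

```text
(no output)
```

View pics/tov.png

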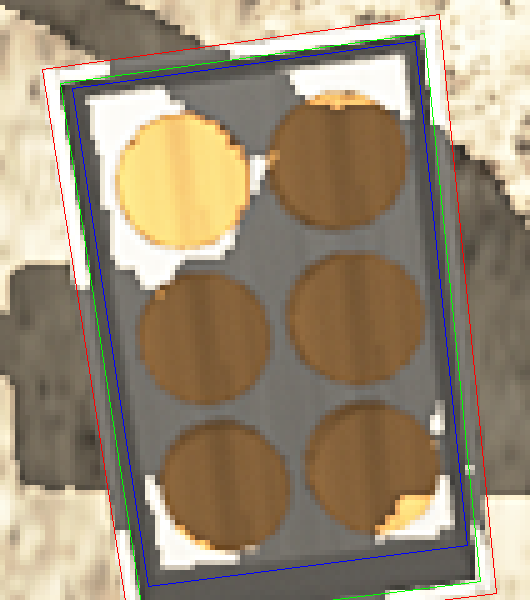

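View pics/tov2.png

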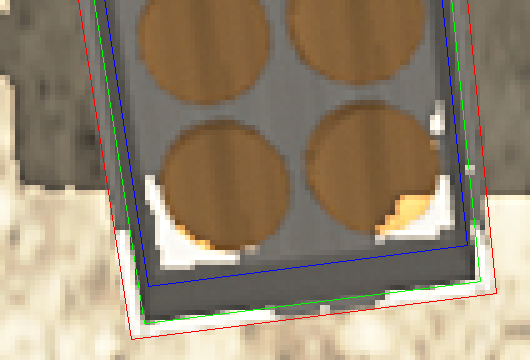

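The wrist picture shows the tin rim from about (275,99) to (362,211). With the overlay fit, the tin is at (0.510,-0.1535), yaw about 7.5°. Next, the lids.

Run:
```python
from h import *
y=np.radians(14)
c=np.array([.531,.2205])+ -.04*np.array([-np.sin(y),np.cos(y)])
r.move_to([*c,.28],Q(y)); print(telemetry.current_t())
k=vision.get_calibration('wrist'); im=snap('wrist','lidw.png'); np.save('klid.npy',k,allow_pickle=True)
for t in ["outer_lid","grip_top","latch_top"]:
    print(t,[(np.round(d['at'],4),round(d['score'],2)) for d in models.mark_of(t,'wrist')[:2]])
cv2.imwrite('pics/lidw_c.png',cv2.resize(im[60:230,230:430,::-1],None,fx=3.5,fy=3.5,interpolation=cv2.INTER_NEAREST))
```

```text
4.9667
outer_lid [(array([0.5308, 0.2213, 0.0045]), 0.91)]
grip_top [(array([0.5305, 0.2195, 0.072 ]), 0.97)]
latch_top [(array([0.5186, 0.27  , 0.0616]), 0.68)]
```

View pics/lidw_c.png

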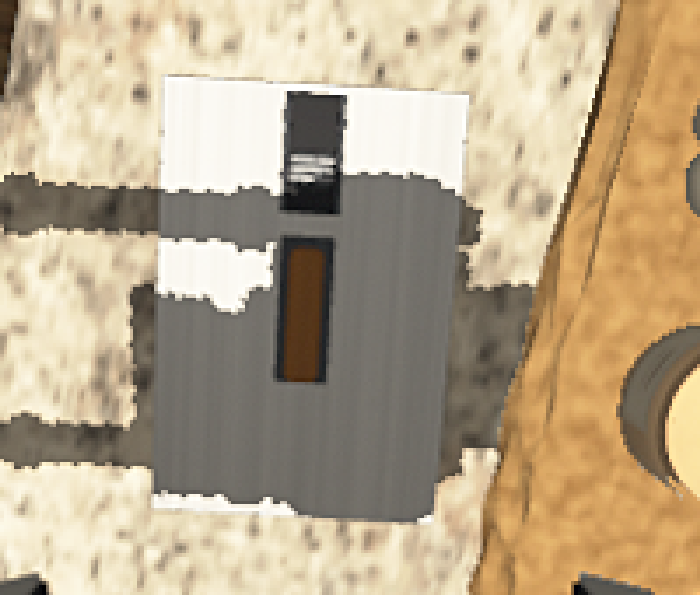

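Run:
```python
from h import *
from scipy.optimize import least_squares
k=np.load('klid.npy',allow_pickle=True).item()
uv=(np.array([[161,75],[468,94],[435,523],[152,508]])+.5)/3.5-.5+[230,60]
P=pix2plane(k,uv,.038)
print([np.linalg.norm(P[i]-P[i-1]).round(4) for i in range(4)])
L=np.array([[-.0585,.0835],[.0585,.0835],[.0585,-.0835],[-.0585,-.0835]])
def f(v):
    c,s=np.cos(v[2]),np.sin(v[2]); X=L@np.array([[c,s],[-s,c]])+v[:2]
    return (project(k,np.c_[X,np.full(4,.038)])-uv).ravel()
s=least_squares(f,[.53,.22,.15]); print(s.x,np.degrees(s.x[2]),s.fun.round(2))
g=(np.array([[288,245],[325,247],[319,381],[283,380]])+.5)/3.5-.5+[230,60]
G=pix2plane(k,g,.072); print(G.mean(0), np.degrees(np.arctan2(-(G[0]-G[3])[0],(G[0]-G[3])[1])), np.degrees(np.arctan2(-(G[1]-G[2])[0],(G[1]-G[2])[1])))
```

```text
[np.float64(0.1595), np.float64(0.1097), np.float64(0.1592), np.float64(0.1109)]
[0.52953517 0.21941234 0.19097399] 10.942003883536486 [-2.73 -2.43  3.28 -2.61  1.84  3.24 -2.42  3.23]
[0.52926838 0.22101868 0.072     ] 11.524896530605636 11.53249903531739
```

Run:
```python
from h import *
k=np.load('klid.npy',allow_pickle=True).item()
im=cv2.imread('pics/lidw.png'); S=4;o=[250,70]
c=cv2.resize(im[70:220,250:390],None,fx=S,fy=S,interpolation=cv2.INTER_NEAREST)
def draw(v,x0,x1,y0,y1,z,col):
    X=np.array([[x0,y0],[x1,y0],[x1,y1],[x0,y1]]);cc,s=np.cos(v[2]),np.sin(v[2])
    uv=project(k,np.c_[X@np.array([[cc,s],[-s,cc]])+v[:2],np.full(4,z)])
    cv2.polylines(c,[np.round((uv-o+.5)*S).astype(int)],True,col,1)
v=[.5305,.220,np.radians(12.5)]
draw(v,-.0585,.0585,-.0835,.0835,.038,(0,0,255));draw(v,-.006,.006,-.023,.023,.072,(0,255,0));draw(v,-.007,.007,.04,.052,.0645,(255,0,0))
cv2.imwrite('pics/lov.png',c)
```

```text
(no output)
```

View pics/lov.png

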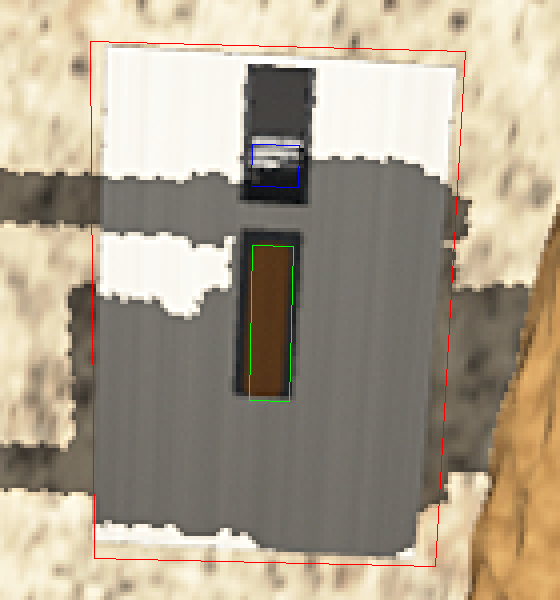

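Overlay: the grip block (wood at x 249–291, y 245–400 in the crop) matches at (0.530,0.220), yaw about 11.5°. The latch grip is at crop (275,160). Now the grasp.

Run:
```python
from h import *
y=np.radians(11.5); q=Q(y)
r.move_to([.530,.2205,.14],q)
gripper_to(.05)
f0=np.array(telemetry.current_wrist_force())
print('g',r.move_l([.530,.2205,.0675],vel=.08,guard=8), telemetry.current_ee_pos())
gripper_to(0,f_grip=45)
print(telemetry.current_opening(),telemetry.current_t())
p=telemetry.current_ee_pos()
print(r.move_l([p[0],p[1],p[2]+.05],vel=.08), telemetry.current_ee_pos(), np.array(telemetry.current_wrist_force())-f0,telemetry.current_torque(),telemetry.current_opening())
k=vision.get_calibration('wrist');snap('wrist','held.png'); snap('side','held_s.png')
print(telemetry.current_t())
```

```text
g False [0.53045561 0.22063344 0.06798847]
0.012030398405560014 8.3583
False [0.52924046 0.22029006 0.11710945] [-1.19759198 -0.38431541 -4.41745412] [-0.07836001  0.07966681 -0.01314447] 0.011797764411929661
9.2333
```

View pics/held_s.png

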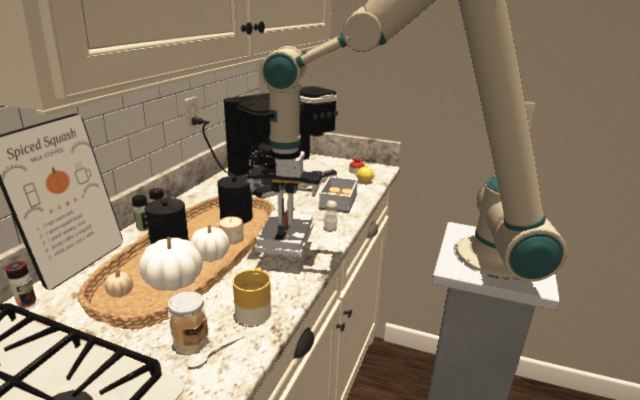

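View pics/held.png

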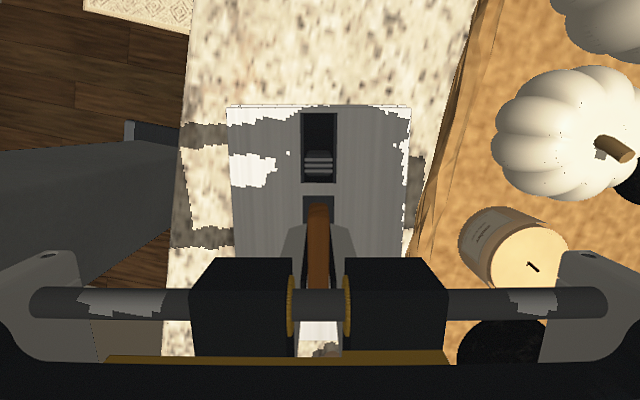

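Run:
```python
from h import *
im=cv2.imread('pics/held.png')
cv2.imwrite('pics/held_c.png',cv2.resize(im[90:260,215:425],None,fx=3.5,fy=3.5,interpolation=cv2.INTER_NEAREST))
k=vision.get_calibration('wrist'); p=np.array(telemetry.current_ee_pos()); T=rot(telemetry.current_tool_rot())
print(p, np.degrees(np.arctan2(T[1,0],T[0,0])), T[:,2])
def L(uv,z): return ((pix2plane(k,uv,z)-p)@T)[:,:2].round(4)
print('plate top corners', L([[227,105],[411,107]],p[2]-.030))
print('latch', L([[318,152]],p[2]-.0035))
for t in ["outer_lid","grip_top","latch_top"]:
    print(t,[((np.array(d['at'])-p)@T,round(d['score'],2)) for d in models.mark_of(t,'wrist')[:2]])
```

```text
[0.5291411  0.22026198 0.11680042] 11.497207112189479 [-1.67095055e-03 -4.67738247e-04 -9.99998495e-01]
plate top corners [[-0.0538 -0.0812]
 [ 0.0549 -0.0801]]
latch [[-0.0001 -0.0557]]
outer_lid [(array([0.00364465, 0.00046817, 0.06339427]), 0.93)]
grip_top [(array([ 0.00179449,  0.00145188, -0.00660251]), 0.73)]
latch_top [(array([ 0.00046773, -0.04913244,  0.00379346]), 0.65)]
```

View pics/held_c.png

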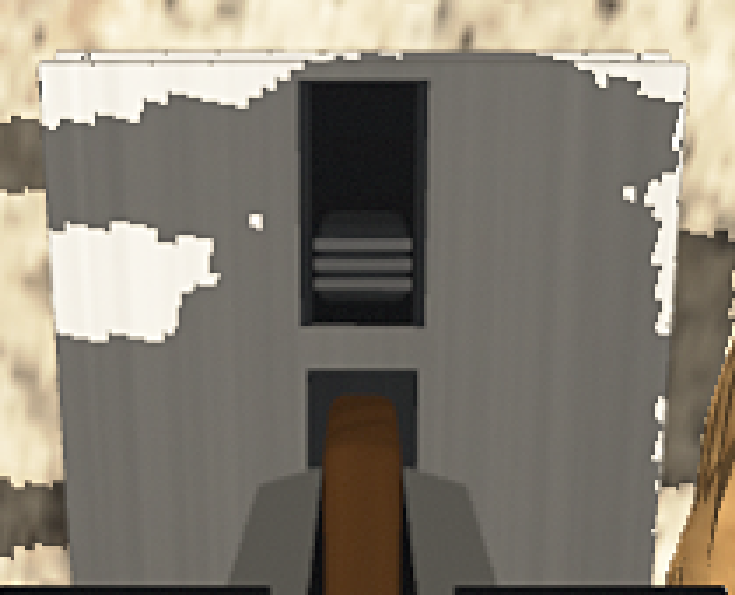

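Cover is held centred (plate edge at crop row 62, symmetric about the grip), weight 4.4 N so the inner lid came along. Carrying it over the shaker to the tin.

Run:
```python
from h import *
q=Q(np.radians(7.6)); tgt=np.array([.510,-.1535])
p=np.array(telemetry.current_ee_pos())
r.move_l([p[0],p[1],.21],vel=.15)
r.move_l([tgt[0],tgt[1],.21],rot=q,vel=.15)
r.move_l([tgt[0],tgt[1],.175],vel=.1)
r.hold(.2)
p=np.array(telemetry.current_ee_pos()); print(p,telemetry.current_opening(),telemetry.current_t(),telemetry.current_wrist_force(),telemetry.current_torque())
a=snap('scene','over_sc.png'); b=snap('side','over_si.png'); snap('wrist','over_w.png')
c1=cv2.resize(a[180:280,290:420],None,fx=5,fy=5,interpolation=cv2.INTER_CUBIC)
c2=cv2.resize(b[130:240,280:400],None,fx=5,fy=5,interpolation=cv2.INTER_CUBIC)
cv2.imwrite('pics/o1.png',c1[:,:,::-1]);cv2.imwrite('pics/o2.png',c2[:,:,::-1])
```

```text
[ 0.51056335 -0.15372157  0.1758286 ] 0.011455860458224085 13.4917 [ 0.34303058  0.03227812 -4.82604103] [-0.08067773  0.09371054  0.01090434]
```

View pics/o1.png

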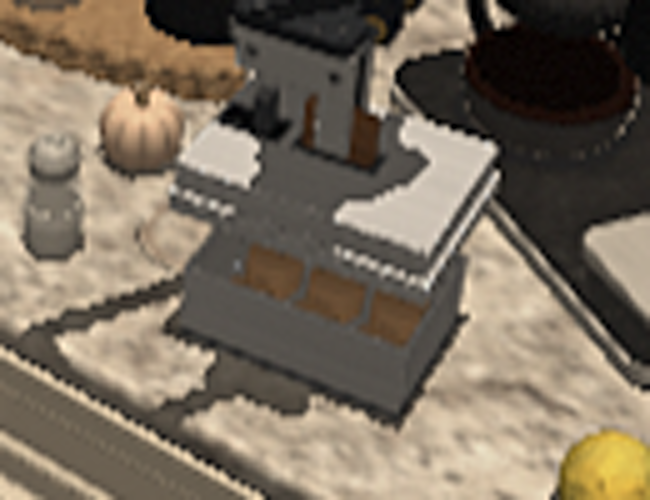

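View pics/o2.png

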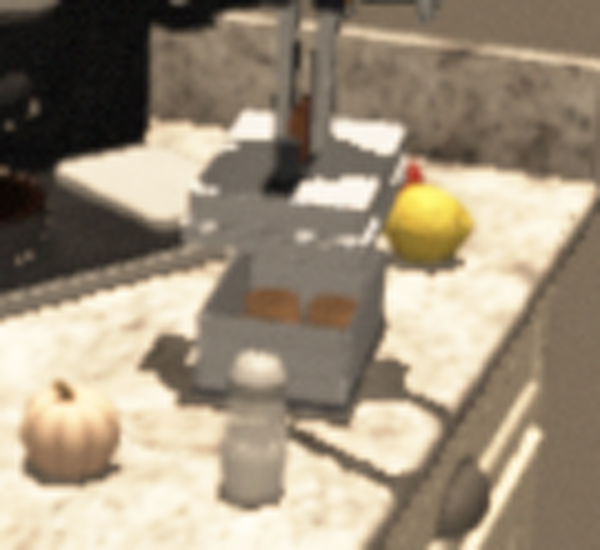

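View pics/over_w.png

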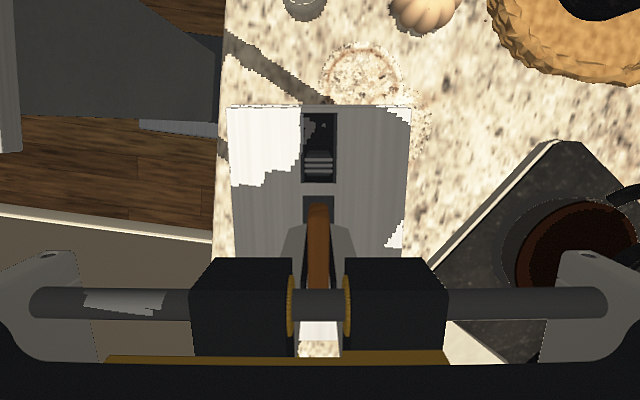

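Run:
```python
from h import *
t=np.array([.510,-.1535])
def st(n): print(n,np.round(telemetry.current_ee_pos(),4),np.round(telemetry.current_wrist_force(),1),np.round(telemetry.current_torque(),2),telemetry.current_t())
print(r.move_l([*t,.14],vel=.08,guard=6)); st('a')
print(r.move_l([*t,.110],vel=.03,guard=6)); st('b')
```

```text
False
a [ 0.5101 -0.1536  0.14  ] [-0.2 -0.  -4.1] [-0.05  0.01  0.05] 14.225
True
b [ 0.51   -0.1534  0.1165] [ 0.1 -0.1  4.5] [-0.06  0.04 -0.02] 14.975
```

Run:
```python
from h import *
t=np.array([.510,-.1535])
def st(n): print(n,np.round(telemetry.current_ee_pos(),4),np.round(telemetry.current_wrist_force(),1),np.round(telemetry.current_torque(),2),telemetry.current_opening(),telemetry.current_t())
print(r.move_l([*t,.105],vel=.02,guard=18)); st('c')
r.hold(.3); st('d')
a=snap('scene','seat_sc.png'); b=snap('side','seat_si.png'); snap('wrist','seat_w.png')
c1=cv2.resize(a[180:280,290:420],None,fx=5,fy=5,interpolation=cv2.INTER_CUBIC)
c2=cv2.resize(b[130:240,280:400],None,fx=5,fy=5,interpolation=cv2.INTER_CUBIC)
cv2.imwrite('pics/s1.png',c1[:,:,::-1]);cv2.imwrite('pics/s2.png',c2[:,:,::-1])
```

```text
True
c [ 0.5099 -0.1535  0.1165] [-0.3  0.8  2.8] [-0.07  0.06  0.03] 0.011566775504838547 15.225
d [ 0.5099 -0.1534  0.1165] [0.2 0.1 5.5] [-0.1   0.07 -0.05] 0.011575612615333531 15.525
```

View pics/s1.png

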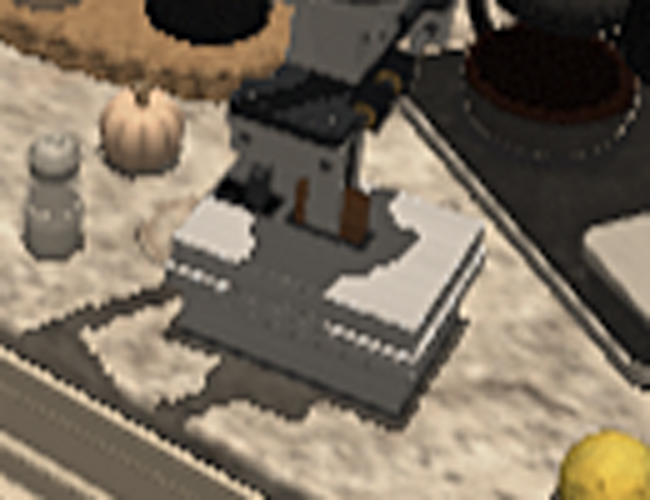

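View pics/s2.png

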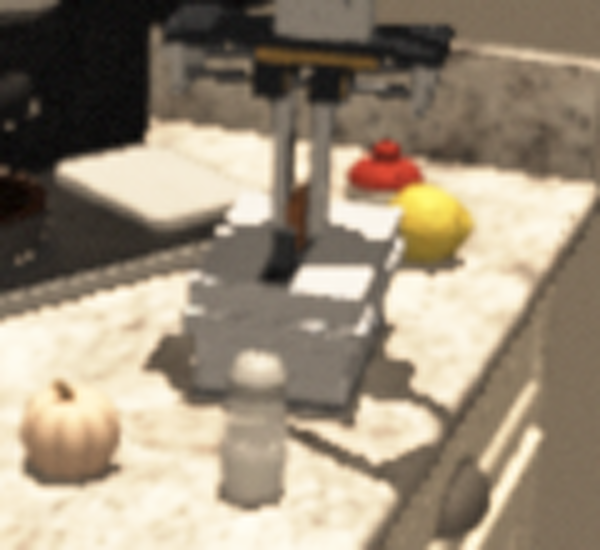

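The cover sits square and low on the tin in both views. It stopped hard at a TCP drop consistent with the 49 mm seat, and pushing harder moved it no further. Next I release it and work the latch.

Run:
```python
from h import *
def st(n): print(n,np.round(telemetry.current_ee_pos(),4),np.round(telemetry.current_wrist_force(),1),round(telemetry.current_opening(),4),telemetry.current_t())
p=np.array(telemetry.current_ee_pos()); T=rot(telemetry.current_tool_rot())
np.save('pseat.npy',p)
gripper_to(.045); st('rel')
r.move_l([p[0],p[1],.165],vel=.12)
u=-T[:2,1]; u/=np.linalg.norm(u); np.save('u.npy',u); print(u)
# view
k=vision.get_calibration('wrist'); im=snap('wrist','lat0.png')
pp=np.array(telemetry.current_ee_pos())
for t in ["grip_top","latch_top","outer_lid"]:
    print(t,[((np.array(d['at'])-pp)@T,round(d['score'],2)) for d in models.mark_of(t,'wrist')[:2]])
cv2.imwrite('pics/lat0c.png',cv2.resize(im[60:260,215:425,::-1],None,fx=3,fy=3,interpolation=cv2.INTER_NEAREST))
```

```text
rel [ 0.5091 -0.1531  0.1155] [-0.6  0.4  0.7] 0.0448 16.3667
[-0.13214556  0.99123032]
grip_top [(array([-0.00172902,  0.00157915,  0.04458837]), 0.9)]
latch_top [(array([ 0.00139358, -0.04753696,  0.05390056]), 0.86)]
outer_lid [(array([ 0.00370819, -0.00111173,  0.11128654]), 0.85)]
```

View pics/lat0c.png

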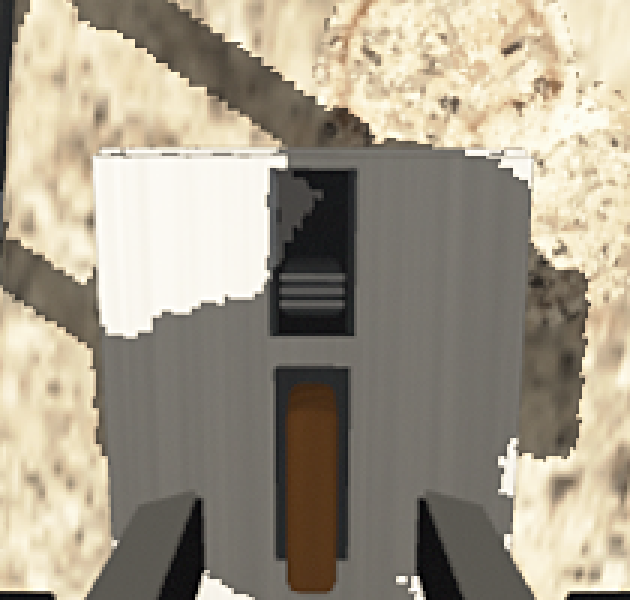

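Latch grip at crop (313,290), centred in its slot near the closed end; cover undisturbed.

Run:
```python
from h import *
def st(n): print(n,np.round(telemetry.current_ee_pos(),4),np.round(telemetry.current_wrist_force(),1),round(telemetry.current_opening(),4),telemetry.current_t())
p=np.load('pseat.npy'); u=np.load('u.npy')
a=p[:2]+.048*u
gripper_to(.04)
r.move_l([*a,.165],vel=.12)
print(r.move_l([*a,.1185],vel=.08,guard=8)); st('down')
gripper_to(0,f_grip=15); st('pinch')
b=p[:2]+.080*u
print(r.move_l([*b,.1185],vel=.03,guard=6)); st('drawn')
e=np.array(telemetry.current_ee_pos()); print('along',(e[:2]-p[:2])@u)
im=snap('wrist','lat1.png')
```

```text
False
down [ 0.504  -0.1062  0.1187] [0.2 0.4 0.6] 0.0402 18.7333
pinch [ 0.5037 -0.1059  0.1188] [0.6 0.3 1.6] 0.0141 19.2583
True
drawn [ 0.5017 -0.0848  0.1187] [ 0.8 -0.4  2.7] 0.0141 20.0
along 0.06917314805462
```

View pics/lat1.png

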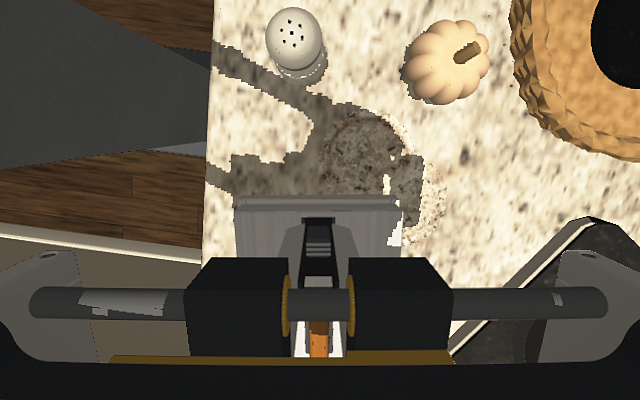

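Run:
```python
from h import *
def st(n): print(n,np.round(telemetry.current_ee_pos(),4),np.round(telemetry.current_wrist_force(),1),round(telemetry.current_opening(),4),telemetry.current_t())
p=np.load('pseat.npy'); u=np.load('u.npy')
e=np.array(telemetry.current_ee_pos())
gripper_to(.045)
r.move_l([e[0],e[1],.165],vel=.12)
r.move_l([p[0],p[1],.165],vel=.12); st('back')
im=snap('wrist','lat2.png')
pp=np.array(telemetry.current_ee_pos()); T=rot(telemetry.current_tool_rot())
for t in ["grip_top","latch_top","outer_lid"]:
    print(t,[((np.array(d['at'])-pp)@T,round(d['score'],2)) for d in models.mark_of(t,'wrist')[:2]])
cv2.imwrite('pics/lat2c.png',cv2.resize(im[60:260,215:425,::-1],None,fx=3,fy=3,interpolation=cv2.INTER_NEAREST))
```

```text
back [ 0.5096 -0.1532  0.1646] [ 0.   0.1 -0.2] 0.045 21.975
grip_top [(array([ 0.00209257, -0.00202108,  0.04605725]), 0.68)]
latch_top [(array([ 0.00406549, -0.07210158,  0.05411468]), 0.61), (array([-0.05604972,  0.20865562,  0.16107629]), 0.57)]
outer_lid [(array([ 0.00712592, -0.00572684,  0.11144145]), 0.6), (array([ 0.1003515 , -0.17915378,  0.16033652]), 0.2)]
```

View pics/lat2c.png

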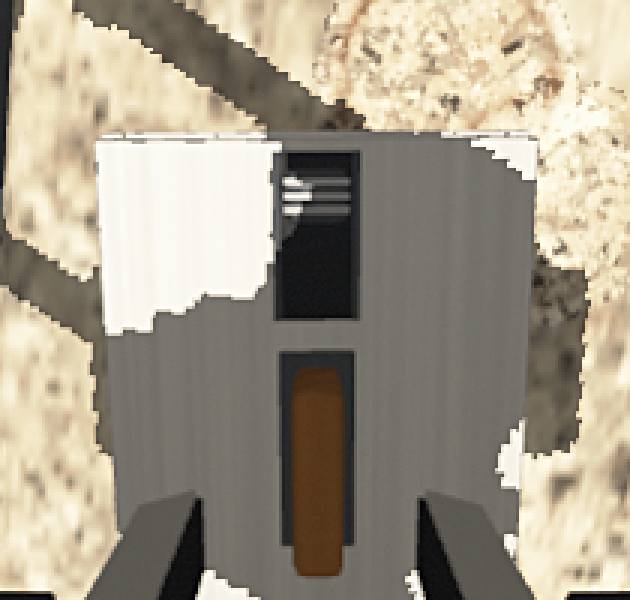

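Run:
```python
from h import *
k=vision.get_calibration('wrist'); pp=np.array(telemetry.current_ee_pos()); T=rot(telemetry.current_tool_rot())
c=.0487
def L(x,y,z): return ((pix2plane(k,[[(x+.5)/3-.5+215,(y+.5)/3-.5+60]],z+c)-pp)@T)[0,:2].round(4)
for n,slotn,slotf,lat,edgeL,edgeR,wood in (('0',(313,335),(315,170),(313,290),(94,157),(531,155),(312,383)),('2',(317,320),(317,152),(317,193),(98,141),(537,137),(317,367))):
    print(n,'slot near',L(*slotn,.038),'far',L(*slotf,.038),'latch',L(*lat,.0645),'edge',L(*edgeL,.038),L(*edgeR,.038),'wood',L(*wood,.072))
im=snap('scene','lat2sc.png'); cv2.imwrite('pics/l2s.png',cv2.resize(im[180:280,290:420,::-1],None,fx=5,fy=5,interpolation=cv2.INTER_CUBIC))
```

```text
0 slot near [ 0.0008 -0.0347] far [ 0.0012 -0.0762] latch [ 0.0006 -0.0489] edge [-0.0538 -0.0794] [ 0.055  -0.0799] wood [ 0.0004 -0.0288]
2 slot near [ 0.0018 -0.0386] far [ 0.0017 -0.0805] latch [ 0.0015 -0.0703] edge [-0.0526 -0.0832] [ 0.0563 -0.0842] wood [ 0.0015 -0.0324]
```

View pics/l2s.png

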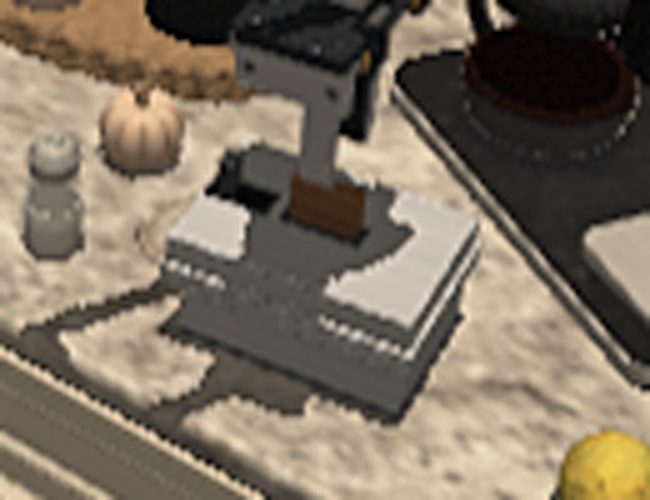

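The latch is now at local y about 66 mm (17.4 mm of travel from about 2.9), at its stop. Drawing it slid the cover about 4 mm along +y within its play, so I'll regrip at the shifted spot, take off the side pressure, then lift.

Run:
```python
from h import *
def st(n): print(n,np.round(telemetry.current_ee_pos(),4),np.round(telemetry.current_wrist_force(),1),np.round(telemetry.current_torque(),2),round(telemetry.current_opening(),4),telemetry.current_t())
p=np.load('pseat.npy'); u=np.load('u.npy'); x=np.array([u[1],-u[0]])
g=p[:2]+.004*u+.001*x
r.move_l([*g,.165],vel=.1)
print(r.move_l([*g,.1175],vel=.08,guard=8)); st('down')
gripper_to(0,f_grip=45); st('grip')
g2=g-.0015*u
print(r.move_l([*g2,.1178],vel=.02,guard=10)); st('relieve')
print(r.move_l([*g2,.1278],vel=.03)); r.hold(.2); st('up1')
a=snap('scene','up1.png'); b=snap('side','up1s.png')
cv2.imwrite('pics/u1.png',cv2.resize(a[180:280,290:420,::-1],None,fx=5,fy=5,interpolation=cv2.INTER_CUBIC))
```

```text
False
down [ 0.5107 -0.1496  0.1177] [ 0.5 -0.3  0. ] [-0.03  0.06 -0.03] 0.0453 23.2167
grip [ 0.5106 -0.1494  0.1177] [-0.2  1.1  1.4] [-0.03  0.04  0.02] 0.0118 23.8333
False
relieve [ 0.5105 -0.1509  0.1177] [-0.9  0.9 -0. ] [ 0.   -0.02  0.06] 0.0118 24.0833
False
up1 [ 0.5105 -0.1508  0.1276] [ 0.2 -0.  -3.2] [-0.08  0.05  0.01] 0.0117 24.7667
```

View pics/u1.png

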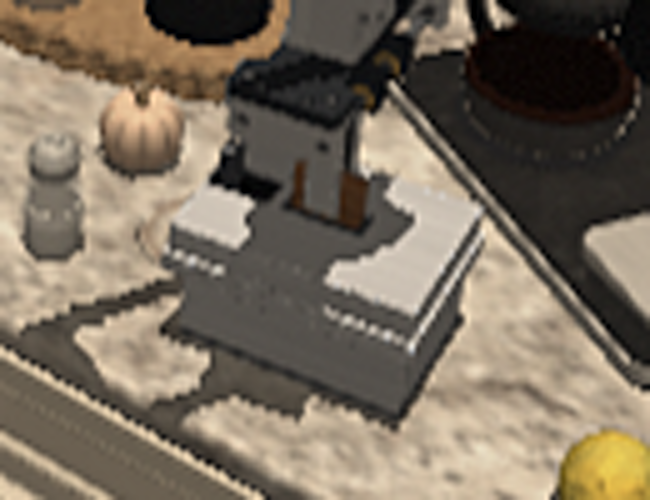

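The load is 3.2 N, which is the cover alone. Lifting to 10 cm.

Run:
```python
from h import *
def st(n): print(n,np.round(telemetry.current_ee_pos(),4),np.round(telemetry.current_wrist_force(),1),np.round(telemetry.current_torque(),2),round(telemetry.current_opening(),4),telemetry.current_t())
p=np.array(telemetry.current_ee_pos())
r.move_l([p[0],p[1],.2177],vel=.06); r.hold(.3); st('up'); print(rot(telemetry.current_tool_rot())[:,2])
a=snap('scene','end_sc.png'); b=snap('side','end_si.png')
for c in('scene','side'):
  for t in('inner_lid','outer_lid'): print(c,t,[(np.round(d['at'],4),round(d['score'],2)) for d in models.mark_of(t,c)[:2]])
cv2.imwrite('pics/e1.png',cv2.resize(a[160:280,290:420,::-1],None,fx=5,fy=5,interpolation=cv2.INTER_CUBIC))
cv2.imwrite('pics/e2.png',cv2.resize(b[120:240,280:400,::-1],None,fx=5,fy=5,interpolation=cv2.INTER_CUBIC))
```

```text
up [ 0.5105 -0.1508  0.2176] [-0.  -0.1 -2.9] [-0.12  0.01 -0.04] 0.012 26.8167
[-9.07939141e-04 -2.94993762e-03 -9.99995237e-01]
scene inner_lid [(array([ 0.512 , -0.1513,  0.0468]), 0.89)]
scene outer_lid [(array([ 0.5093, -0.1518,  0.149 ]), 0.7)]
side inner_lid [(array([ 0.5146, -0.1521,  0.0519]), 0.66)]
side outer_lid [(array([ 0.5138, -0.1475,  0.1473]), 0.81)]
```

View pics/e1.png

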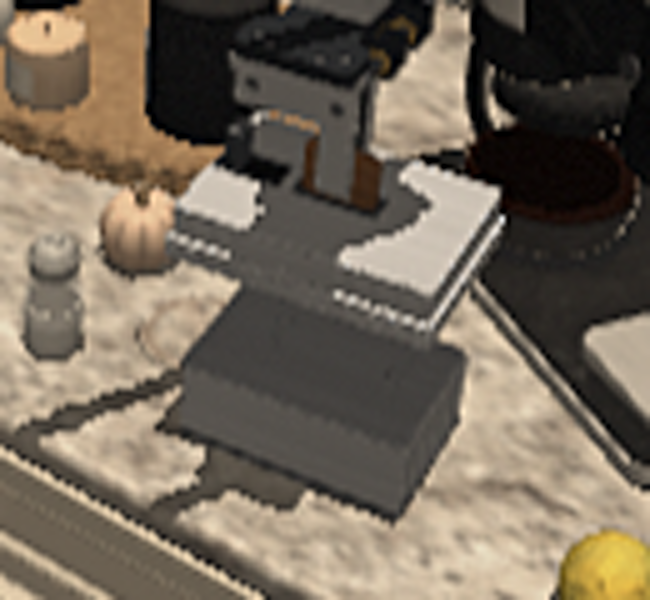

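View pics/e2.png

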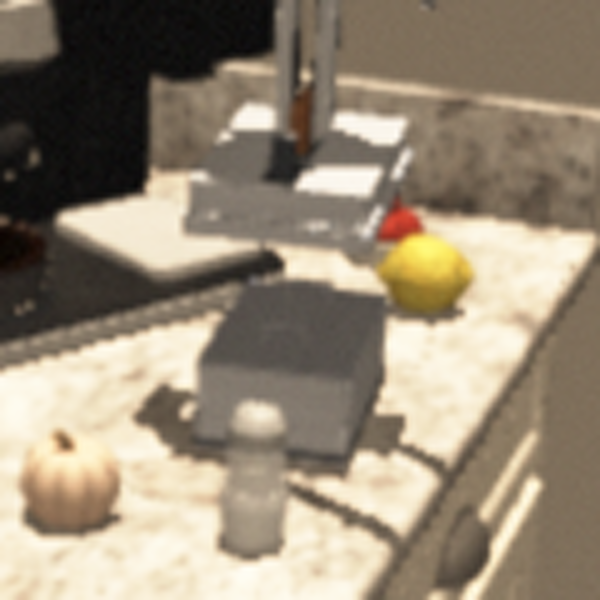

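The inner lid lies flush on the tin (scene crop around (330,360)). The cover is level about 10 cm above its seat, and the bystanders are where they were.

Run:
```python
from h import *
print(r.sign_off(), telemetry.current_t())
```

```text
the job is handed in; nothing more can be done
the job is handed in; nothing more can be done
```

The tin is closed. I set the latched lids on it, slid the latch to its end stop, and lifted only the outer cover. The cover is held level about 10 cm above where it sat. I handed the job in at about 27 s of the 54 s limit.

**Last checks:**
- **Inner lid:** it looks flush on the rim in both camera views. The networks put its origin at z 47 and 52 mm, against 50 mm nominal.
- **Load:** the arm carried 4.4–4.8 N with both lids and 2.9 N at the end, which matches the cover alone.
- **Latch:** I measured it at about 66 mm along the cover, which is fully open. The end-stop force guard also tripped.
- **Other items:** the shaker, pumpkin and lemon stand where they were. I did not recheck the mug.

**Disagreements:**
- **Cover shift:** drawing the latch slid the cover about 4 mm sideways within its play. I regripped it there, eased it back 1.5 mm and lifted. It hangs about 2.5 mm off its seated centre, and the inner lid may have moved slightly within its clearance.
- **Fits:** the tin rim and cover plate measured 3–5% smaller than their stated sizes in my image fits. This caused no trouble when the lids went on.

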